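# Brake the cake turntable, fit the tier spacer, release the brake

## Robot

A 6-joint arm with a two-finger parallel gripper is mounted at the origin on the work surface. World frame = base frame: x ahead of the robot, y to its left, z up, the work surface at z = 0. Lengths are in m, angles in rad, forces in N, time in s.
With the tool pointing down it reaches from about 0.3 to 0.75 m from the base axis. Payload 8.5 kg.
Tool frame: the origin (TCP) lies midway between the tips of the shut fingers; the grasp point (between the pads) lies pinch_z behind it (pinch_z is the distance from the TCP to the grasp point, in m); z points along the fingers, y is the line along which they close (so a half turn about z gives the same grasp; the last joint's range is limited). The gripper opens to 85 mm and grips with 20 to 120 N. Pads are 22 mm wide; open, the fingers measure 114 mm over their backs; the gripper's body (76 mm by 85 mm) begins 54 mm behind the grasp point. The pads swing forward as they close: fully open they stand 13 mm farther back than shut.
Start: joints at [0.909, 0.381, 1.297, -0, 1.464, -0.215], TCP at [0.238, 0.496, 0.231] pointing down, gripper open.
Joint ranges: [-3.11, 3.11], [-0.89, 2.33], [0.22, 2.48], [-1.42, 4.56], [0.17, 2.85], [-2.88, 2.88]. Speed limits (rad/s): [2.39, 2.39, 3.14, 3.14, 3.14, 3.14].

## Interface

Orientations are given as a 3x3 rotation matrix whose columns are the frame's x, y, z axes.
In Python, from bench import read_state, get_image, job_done, pinch_z gives the robot as it stands. The module is installed in compiled form; this text tells all that it offers.
- The arm moves only by the shell command python3 -m jog 'ROWS' [FORCE]. ROWS is JSON, one flat list of numbers, 7 for each row, row after row: the shift along the tool's x, y, z in cm, then the turn, a rotation vector about the tool's x, y, z in degrees, then the finger opening in cm, from 0 to 8.54. A call has 1 to 8 rows; each row is the pose to reach, as a shift and turn from the pose commanded when the call began, along the tool's axes at that moment; what a row does not reach only later rows make up. A row lasts 1/10 s, in which the tool goes at most 50 mm and 8.59 degrees, less where a joint would pass 70% of its speed; a pose out of reach is approached as far as the arm can. A call with a gripper value outside its range is refused whole. The fingers move at their own pace and stop on an object; FORCE is the grip in N (left out, the last holds). Time passes only in rows, so rows that repeat a pose let the fingers close. It gives the time, the measured TCP pose, the force, the opening and the grip force at its end, in the units of the state.
- read_state(): the state, without advancing time (a new reading comes with each control period).
- get_image(name): name is "scene" or "side" or "wrist"; returns a dict with "frame" (384x512x3 uint8, blue, green, red), "depth" (384x512 float32, m along the optical axis (not along the pixel's ray), 0 where there is no reading), "fov_y" (degrees; the focal length in pixels is half the picture's height over the tangent of half this angle, whatever the lens; pixels are square), "cx", "cy" (the principal point, pixels), "rvec" (rotation vector, rad) and "tvec" (3), from world to camera coordinates, as OpenCV has them. Camera axes: x right, y down, z forward; pixel columns grow to the right and rows downward; lengths in m; the calibration is good to about 2 mm. A picture is of the moment at which its call begins.
- job_done(): hands the job in; it is judged then, once.
The state is a dict: "t": time; "joint_pos": joint angles; "qd": joint speeds; "joint_efforts": joint torques, N m; "tool_pos": TCP position; "ee_rot": TCP orientation; "wrist_force": force on the tool from outside, world axes, zero at the start; "moment": the same for the moment, N m; "finger_gap": finger opening in m; "finger_force": force on a finger pad.
Only numpy, scipy, OpenCV 4.12 (cv2) and the standard library are available. Lean on these libraries where they do the work, as an engineer would, in place of code of your own. Each camera call takes 0.05 s, during which the arm holds its last target. There are 200 camera calls.

## Task

Press the turntable's brake lever down to its third notch so that the table is locked, and let go of it there. With the brake set, lower the aluminium spacer sleeve over the upright shaft (do not drop it) until it stands on the plate, and let go. Then press the release button so that the lever springs all the way back up, and leave the other things where they are.

Things in the scene. Friction and masses are not known exactly. Their poses are not given: they have to be found in the camera images.
- stand: Fixed cake turntable on a grey foot. Origin: centre of the foot on the worktop, z up; its x, y axes give the directions used here. Aluminium plate 220 mm across, 14 mm thick, top at 60 mm, over the origin. Grey brake housing (115 x 40 mm, 68 mm high) centred at stand x +58, y -155 mm. A shoe block 26 x 20 mm, 70 mm high, stands at x 0, y -139 mm between plate and lever.
- plate_centre (a point): Centre of the plate's top face, at the foot of the steel shaft (on the turning axis, 60 mm above the worktop). Its z is up; its yaw turns with the plate.
- shaft_top (a point): Tip of the upright steel shaft at the plate's centre: 17 mm diameter, 90 mm high above the plate, the top 12 mm tapering to 7 mm.
- lever_pivot (a point): The lever's hinge axis (parallel to stand y), at stand x +40, y -155 mm, 60 mm above the worktop. From here the lever points to stand -x and up. A fixed steel quadrant (6 mm rod, 55 to 84 mm from the pivot, 24 mm to the lever's -y side) carries five marks: rest and notches 1 to 4.
- lever_grip (a point): Point on the centre line of the lever's round black grip, 105 mm from the pivot. The grip is 18 mm in diameter and runs from 50 to 122 mm (plus its round end) from the pivot. Moves with the lever.
- brake_lever (a joint): Lever angle, rad. 0 = off, grip raised 0.91 above level; grows as it is pressed down (elevation = 0.91 - value; stop 1.02; 3 to 5 N at the grip). Notches 1 to 4 at 0.22, 0.44, 0.66, 0.88: let go, it springs back onto the last notch passed and stays; below 0.22 back to 0. For notch 3 press to about 0.75, let it settle at 0.66. Pressed too far: release, begin again.
- release_button (a joint): Travel of the release button, m: 0 up, 0.006 fully pressed (5 N). It dips by itself as the lever clicks past a notch. From about 0.003 (3.5 N) it frees the lever, which springs back to 0 within a second while the button is held down.
- button_top (a point): Centre of the top of the round black release button (26 mm diameter), on the housing behind the lever's pivot, at stand x +98, y -155 mm, 90 mm above the worktop when up. Pressed straight down; stands 14 mm proud of its block.
- sleeve: Loose plain aluminium spacer sleeve, a thick tube open at both ends: 50 mm outside diameter, 22 mm bore, 80 mm tall, 0.2 to 0.35 kg, standing upright on the worktop to the robot's left. Origin: centre of its underside; z along its bore.
- jar: Bystander: glass jar with a steel cap, 54 mm diameter, 100 mm tall, standing near the sleeve (either may stand nearer the robot). Origin: centre of its underside.
- mug: Bystander: black mug, 76 mm diameter, 90 mm tall, beyond the turntable. Origin: centre of its underside.
- spatula: Bystander: 260 mm spatula lying on the worktop to the robot's right. Origin near its middle.
Things that resemble listed ones, but are neither listed nor needed, are in the scene too. What is shaped like the sleeve but yellow is not meant.

How it is judged:
On the way, in this order (a step that is already met when the one before it is completed fails the run):
1. the lever rests in its third notch, let go of (value of joint brake_lever between 0.59 and 0.76 rad and velocity of joint brake_lever between -0.1 and 0.1 rad/s and contact force between each of the arm, the fingers and stand below 0.05 N), for 0.3 s.
2. with the brake still in the third notch, the sleeve stands on the plate around the shaft, let go of (value of joint brake_lever between 0.59 and 0.76 rad and horizontal distance between sleeve and plate_centre below 0.006 m and z of sleeve in the frame of plate_centre between -0.004 and 0.005 m and angle between sleeve's own z axis and vertical below 0.06 rad and contact force between the fingers and sleeve below 0.05 N), for 0.3 s.
3. with the sleeve in place, the release button is pressed (value of joint release_button above 0.002 m and horizontal distance between sleeve and plate_centre below 0.006 m and z of sleeve in the frame of plate_centre between -0.004 and 0.005 m and angle between sleeve's own z axis and vertical below 0.06 rad), for 0.02 s.
At the end, for the whole second after the job is handed in: The sleeve stands upright (0.06 rad), at rest and let go of, on the plate around the shaft (6 mm of centre, foot within 5 mm of the plate top); the lever is back up (below 0.06 rad), the button up (below 1.5 mm); jar, mug and spatula within 30 mm of their starts (value of joint brake_lever below 0.06 rad and value of joint release_button below 0.0015 m and linear speed of sleeve below 0.02 m/s and horizontal distance between sleeve and plate_centre below 0.006 m and z of sleeve in the frame of plate_centre between -0.004 and 0.005 m and angle between sleeve's own z axis and vertical below 0.06 rad and contact force between the fingers and sleeve below 0.05 N); the robot touches nothing.
It fails at once if the sleeve is dropped down the shaft (faster than 0.5 m/s while on it) (horizontal distance between sleeve and plate_centre below 0.02 m and z of sleeve in the frame of plate_centre below 0.085 m and linear speed of sleeve above 0.5 m/s).
It fails at once if the jar, the mug or the spatula is moved more than 30 mm (distance of any of jar, mug, spatula from where it was at the start of the episode above 0.03 m).
It also fails if it takes over 72 s, if anything falls off the work surface, if the arm or the gripper's body presses on something with over 40 N, if the wrist force passes 120 N, or if a joint passes its speed limit or range.

## Working session

There is one attempt and no reset: what is moved stays moved. The work goes in short steps, Python scripts to look and compute and a shell command to move; the robot and the scene stay as the last step left them, time stands still between calls to the robot, and variables do not carry over. Pictures are saved under pics/ and viewed, at most 10 in all, crops included, and the job is handed in when it is done.

```bash
mkdir -p pics
cat > h.py <<'E'
import numpy as np,cv2
from bench import *
def cam(n):
    d=get_image(n); d['f']=d['frame'].shape[0]/2/np.tan(np.radians(d['fov_y'])/2)
    d['R']=cv2.Rodrigues(np.array(d['rvec'],float))[0]; d['t']=np.array(d['tvec'],float).ravel(); return d
def cloud(d):
    z=d['depth']; v,u=np.mgrid[:z.shape[0],:z.shape[1]]
    p=np.stack([(u-d['cx'])/d['f']*z,(v-d['cy'])/d['f']*z,z],-1)
    P=(p-d['t'])@d['R']; P[z==0]=np.nan; return P
def proj(d,p):
    c=d['R']@np.array(p)+d['t']; return c[:2]/c[2]*d['f']+[d['cx'],d['cy']]
E
python3 - <<'E'
from h import *
import pickle
D={n:cam(n) for n in('scene','side','wrist')}
pickle.dump(D,open('d0.pkl','wb'))
im=np.vstack([np.hstack([cv2.resize(D[n]['frame'],(400,300)) for n in('side','wrist')])])
cv2.imwrite('pics/a.png',cv2.resize(D['scene']['frame'],(800,600)));cv2.imwrite('pics/b.png',im)
print(pinch_z,read_state()); 
for n in D: print(n,D[n]['fov_y'],-D[n]['R'].T@D[n]['t'])
E
```

```text
0.0187 {'t': 0.15, 'joint_pos': array([ 9.08692651e-01,  3.81049728e-01,  1.29799429e+00, -2.75806965e-05,
        1.46359546e+00, -2.15327187e-01]), 'qd': array([ 0.00081018, -0.00092386, -0.00359508,  0.00127929, -0.00097391,
        0.00049506]), 'joint_efforts': array([ 2.39988425e-03, -4.48627424e+01, -2.31345409e+01, -2.11673546e-04,
        3.82861675e-03,  4.38647544e-05]), 'tool_pos': array([0.23752667, 0.49583865, 0.23088021]), 'ee_rot': array([[-9.01845758e-01,  4.32057684e-01, -6.21934979e-04],
       [ 4.32058087e-01,  9.01845386e-01, -8.42488563e-04],
       [ 1.96885533e-04, -1.02850677e-03, -9.99999452e-01]]), 'wrist_force': array([-0.70804306,  0.54521559, -0.28034944]), 'moment': array([ 0.03425218,  0.00802873, -0.02152756]), 'finger_force': 0.0, 'finger_gap': 0.08543298673124915}
scene 50.63562408699424 [ 1.20894357 -0.02059295  1.08892482]
side 42.94482093160938 [0.41621754 0.93774589 0.86506997]
wrist 62.7761726797819 [0.17790865 0.52462041 0.37316769]
```

View pics/a.png

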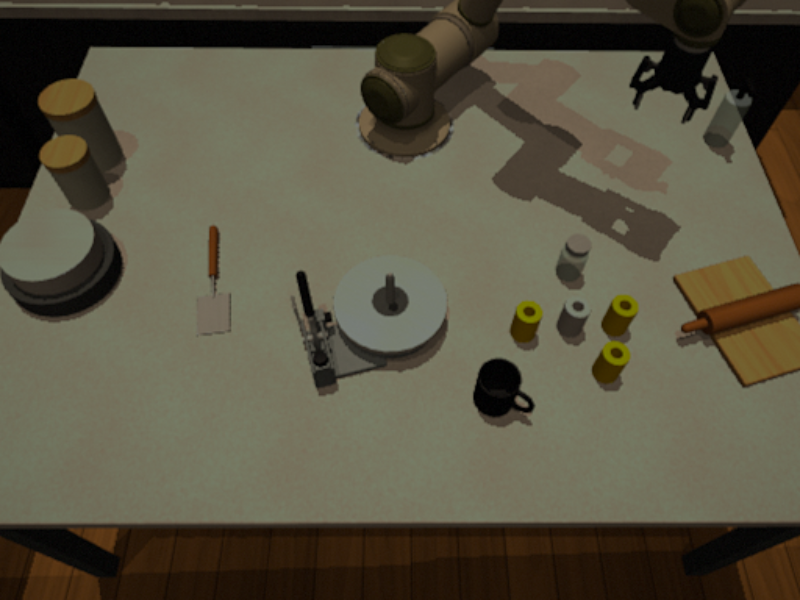

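View pics/b.png

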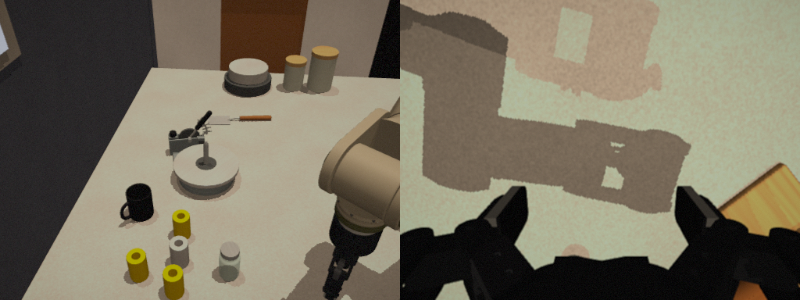

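The scene view (800x600) shows the turntable at (390,305), its lever grip at (302,280), the button at (320,357), the jar at (573,258) and the mug at (498,387). Sleeve candidates are three yellow ones at (526,320), (620,315) and (610,362), and one silver one at (573,317). The silver one matches the aluminium sleeve. I'll measure it and confirm with a crop.

Run:
```python
from h import *
import pickle
D=pickle.load(open('d0.pkl','rb'))
P={n:cloud(D[n]) for n in D}
def circ(q):
    A=np.c_[2*q[:,:2],np.ones(len(q))]; s=np.linalg.lstsq(A,(q[:,:2]**2).sum(1),rcond=None)[0]
    return s[:2],np.sqrt(s[2]+s[:2]@s[:2])
C={n:P[n].reshape(-1,3) for n in('scene','side')}
px=lambda n,u,v:P[n][int(v),int(u)]
s=.64
for nm,u,v in [('plate',390,320),('sil',573,303),('y1',526,308),('y2',624,302),('y3',614,352),('jar',577,242),('mug',498,372),('btn',320,355),('grip',304,285),('shafttop',390,277)]:
    print(nm,(u*s,v*s),px('scene',u*s,v*s).round(3))
for n in C:
    c=C[n]; p0=px('scene',390*s,320*s)
    q=c[(abs(c[:,2]-.06)<.006)&(np.hypot(*(c[:,:2]-p0[:2]).T)<.16)]
    for _ in range(1):
        # boundary-based: min enclosing circle
        m=cv2.minEnclosingCircle(q[:,:2].astype(np.float32)); print(n,'plate',m,np.median(q[:,2]))
    sh=c[(c[:,2]>.08)&(c[:,2]<.16)&(np.hypot(*(c[:,:2]-np.array(m[0])).T)<.04)]
    print(' shaft',len(sh),sh.mean(0),sh[:,2].max())
    for nm,u,v in [('sil',573,303),('y1',526,308),('y2',624,302),('y3',614,352),('jar',577,242)]:
        p=px('scene',u*s,v*s); q=c[(c[:,2]>.015)&(np.hypot(*(c[:,:2]-p[:2]).T)<.033)]
        top=q[q[:,2]>np.nanmax(q[:,2])-.008]
        m2=cv2.minEnclosingCircle(top[:,:2].astype(np.float32)); print(n,nm,m2,np.median(top[:,2]),len(top))
f=D['scene']['frame']; a=cv2.resize(f[130:270,170:310],(560,560),interpolation=cv2.INTER_CUBIC)
a=np.clip(a.astype(float)*1.5,0,255)
b=cv2.resize(f[140:250,310:420],(240,240),interpolation=cv2.INTER_CUBIC)
c=np.zeros((560,800,3));c[:,:560]=a;c[:240,560:]=b*1.0;
g=D['side']['frame'][280:384,140:260] ; c[260:468,560:]=cv2.resize(g,(240,208))
cv2.imwrite('pics/c.png',c)
```

```text
plate (249.6, 204.8) [ 0.6   -0.031  0.06 ]
sil (366.72, 193.92000000000002) [0.573 0.315 0.079]
y1 (336.64, 197.12) [0.583 0.226 0.073]
y2 (399.36, 193.28) [0.568 0.416 0.071]
y3 (392.96000000000004, 225.28) [0.669 0.38  0.06 ]
jar (369.28000000000003, 154.88) [0.446 0.337 0.103]
mug (318.72, 238.08) [0.699 0.168 0.036]
btn (204.8, 227.20000000000002) [ 0.691 -0.154  0.09 ]
grip (194.56, 182.4) [ 0.581 -0.183  0.148]
shafttop (249.6, 177.28) [ 0.562 -0.03   0.145]
scene plate ((0.5904316902160645, -0.05336398631334305), 0.15128672122955322) 0.06024365095348525
 shaft 71 [ 0.56331838 -0.03082298  0.11792128] 0.1519666312625351
scene sil ((0.5821256637573242, 0.32396048307418823), 0.024525653570890427) 0.08104525262806908 107
scene y1 ((0.5932328104972839, 0.23019464313983917), 0.025431647896766663) 0.08057415389697725 140
scene y2 ((0.5768951773643494, 0.41257598996162415), 0.026314619928598404) 0.08050580594334752 136
scene y3 ((0.68011075258255, 0.3783566951751709), 0.02551581710577011) 0.0801162427947035 170
scene jar ((0.4469471275806427, 0.34141775965690613), 0.025301164016127586) 0.1004009717325969 146
side plate ((0.5840253829956055, -0.055188197642564774), 0.14703616499900818) 0.061024833232034364
 shaft 66 [ 0.55975166 -0.02811498  0.12117053] 0.15121638506881394
side sil ((0.5783448815345764, 0.3218400180339813), 0.025679871439933777) 0.08049901517971512 325
side y1 ((0.5912241339683533, 0.22883017361164093), 0.02594861015677452) 0.08055371973161349 263
side y2 ((0.5759735107421875, 0.4120066165924072), 0.025700367987155914) 0.08035444987877174 401
side y3 ((0.6765862107276917, 0.3759880065917969), 0.025985894724726677) 0.0803302716358223 351
side jar ((0.4447947144508362, 0.3392661213874817), 0.02526244893670082) 0.10060874774375925 407[ WARN:0@0.442] global loadsave.cpp:1063 imwrite_ Unsupported depth image for selected encoder is fallbacked to CV_8U.
```

View pics/c.png

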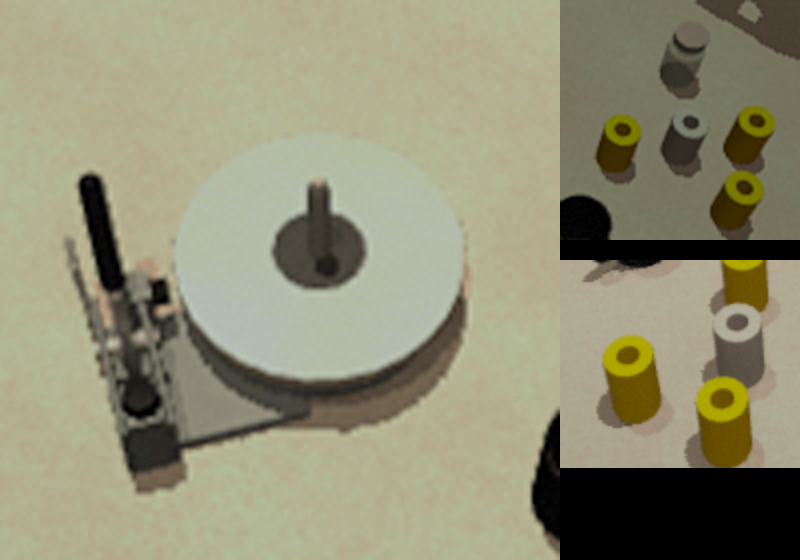

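The crop confirms the silver sleeve at crop pixel (685,135), between the three yellow ones. From two views it stands at about (0.580, 0.323) with its top at 0.080. The lever, button and shaft all read clearly. The next move goes above the turntable.

```bash
cat >> h.py <<'E'
from scipy.spatial.transform import Rotation as Ro
def go(p,yaw,R=None):
    s=read_state(); R0=s['ee_rot']
    c,n=np.cos(np.radians(yaw)),np.sin(np.radians(yaw))
    R1=np.array([[-n,c,0],[c,n,0],[0,0,-1.]])
    print('shift cm',(R0.T@(np.array(p)-s['tool_pos'])*100).round(2),'rot',np.degrees(Ro.from_matrix(R0.T@R1).as_rotvec()).round(2),'t',s['t'])
E
python3 - <<'E'
from h import *
go([.50,-.08,.29],15)
E
```

```text
shift cm [-48.55 -40.6   -5.88] rot [-6.00e-02  1.00e-02  4.94e+01] t 0.15
```

```bash
python3 -m jog '[-48.55,-40.6,-5.9,0,0,49.4,0, -48.55,-40.6,-5.9,0,0,49.4,0, -48.55,-40.6,-5.9,0,0,49.4,0, -48.55,-40.6,-5.9,0,0,49.4,0, -48.55,-40.6,-5.9,0,0,49.4,0, -48.55,-40.6,-5.9,0,0,49.4,0, -48.55,-40.6,-5.9,0,0,49.4,0, -48.55,-40.6,-5.9,0,0,49.4,0]' 30; python3 -c "
from h import *
go([.50,-.08,.29],15)"
```

```text
t: 0.95
tool_pos: [0.403, 0.1316, 0.2687]
ee_rot: [[-0.259, 0.966, 0.0], [0.966, 0.259, 0.0], [0.0, 0.0, -1.0]]
wrist_force: [0.5, 1.2, 0.5]
finger_gap: 0.0004
finger_force: 0.0
shift cm [-22.95   3.89  -2.13] rot [ 0.01 -0.   -0.  ] t 0.95
```

```bash
python3 -m jog '[-22.95,3.9,-2.1,0,0,0,0, -22.95,3.9,-2.1,0,0,0,0, -22.95,3.9,-2.1,0,0,0,0, -22.95,3.9,-2.1,0,0,0,0, -22.95,3.9,-2.1,0,0,0,0, -22.95,3.9,-2.1,0,0,0,0, -22.95,3.9,-2.1,0,0,0,0, -22.95,3.9,-2.1,0,0,0,0]'
python3 - <<'E'
from h import *
import pickle
d=cam('wrist'); pickle.dump(d,open('d1.pkl','wb')); print(-d['R'].T@d['t'])
P=cloud(d).reshape(-1,3)
sh=P[(P[:,2]>.09)&(P[:,2]<.16)&(np.hypot(P[:,0]-.559,P[:,1]+.032)<.03)]; 
if len(sh): print('shaft',len(sh),sh.mean(0),sh[:,2].max(), sh[sh[:,2]>.147].mean(0))
b=P[(abs(P[:,2]-.09)<.004)&(np.hypot(P[:,0]-.692,P[:,1]+.155)<.03)]
print('btn',len(b),b.mean(0) if len(b) else 0, cv2.minEnclosingCircle(b[:,:2].astype(np.float32)) if len(b) else 0)
g=P[(P[:,2]>.115)&(P[:,0]<.63)&(P[:,1]<-.1)&(P[:,2]<.2)]
print('grip',len(g),g.mean(0),g.min(0),g.max(0))
cv2.imwrite('pics/d.png',np.clip(d['frame']*1.4,0,255).astype(np.uint8))
E
```

```text
t: 1.75
tool_pos: [0.4994, -0.0771, 0.2894]
ee_rot: [[-0.26, 0.966, -0.0], [0.966, 0.26, 0.0], [0.0, -0.0, -1.0]]
wrist_force: [0.4, 0.3, -0.6]
finger_gap: -0.0
finger_force: 0.0
[ 0.4822227  -0.0132573   0.43177043]
shaft 415 [ 0.5526506  -0.02998081  0.13321097] 0.15215409122263765 [ 0.55559495 -0.03076829  0.14916724]
btn 340 [ 0.6909084  -0.15310271  0.08962797] ((0.6916468143463135, -0.15411078929901123), 0.013553285039961338)
grip 35 [ 0.59075483 -0.17340709  0.11883493] [ 0.58487507 -0.17707604  0.11505531] [ 0.5950571  -0.17132235  0.12332405]
```

View pics/d.png

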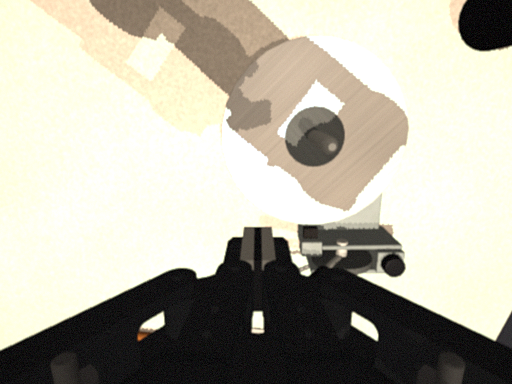

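The wrist view shows the shaft tip at (330,147), the housing at (350,240) and the button at (393,264). Stand yaw comes out at about 15.2°, the shaft at (0.557, -0.031) and the lever pivot at (0.636, -0.170).

```bash
python3 -c "
from h import *
go([.5964,-.1807,.18],15.2)"
```

```text
shift cm [-12.54   6.67  10.95] rot [-0.01 -0.01 -0.13] t 1.8
```

```bash
python3 -m jog '[-12.5,6.7,8,0,0,0,0, -12.5,6.7,8,0,0,0,0, -12.5,6.7,8,0,0,0,0, -12.5,6.7,8,0,0,0,0, -12.5,6.7,10.9,0,0,0,0, -12.5,6.7,10.9,0,0,0,0, -12.5,6.7,10.9,0,0,0,0, -12.5,6.7,10.9,0,0,0,0]' 60
python3 - <<'E'
from h import *
d=cam('scene');e=cam('side')
f=np.hstack([cv2.resize(d['frame'][120:270,160:310],(400,400),interpolation=2),cv2.resize(e['frame'][110:260,190:340],(400,400),interpolation=2)])
cv2.imwrite('pics/e.png',np.clip(f*1.5,0,255).astype(np.uint8))
go([.5964,-.1807,.165],15.2)
E
```

```text
t: 2.6
tool_pos: [0.5973, -0.1808, 0.1826]
ee_rot: [[-0.26, 0.966, 0.003], [0.966, 0.26, -0.001], [-0.002, 0.002, -1.0]]
wrist_force: [0.3, 0.3, -0.7]
finger_gap: -0.0003
finger_force: 0.0
shift cm [ 0.06 -0.07  1.72] rot [ 0.11  0.1  -0.17] t 2.7
```

View pics/e.png

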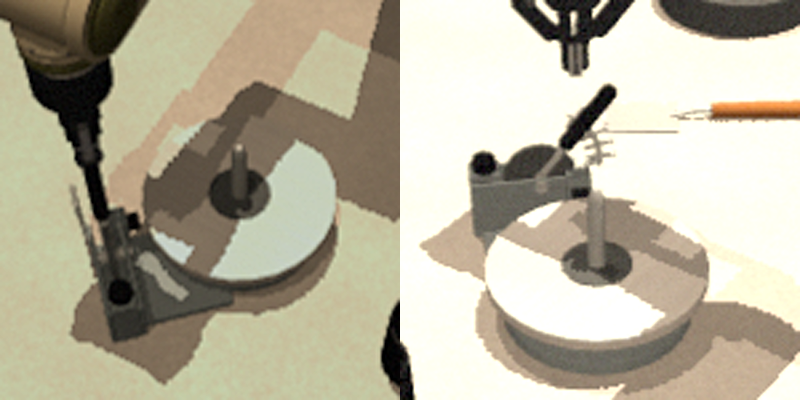

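The fingertips (side crop (575,70)) hang over the raised grip (tip at (610,90)), so I'm pressing along the arc.

```bash
python3 -m jog '[0,0,1.7,0,0,0,0, 0,-0.6,2.7,0,0,0,0, 0,-1.2,3.7,0,0,0,0, 0,-1.8,4.7,0,0,0,0, 0,-2.4,5.6,0,0,0,0, 0,-2.8,6.4,0,0,0,0, 0,-3.2,7.2,0,0,0,0, 0,-3.5,7.8,0,0,0,0]'
python3 - <<'E'
from h import *
e=cam('side'); s=.0
P=cloud(e).reshape(-1,3); piv=np.array([.636,-.170,.06]); d=np.array([-.965,-.263])
q=P-piv; h=q[:,:2]@d; l=q[:,:2]@np.array([d[1],-d[0]])
m=(h>.045)&(h<.125)&(abs(l)<.014)&(q[:,2]>.0)&(q[:,2]<.13); m&=e['frame'].reshape(-1,3).max(1)<40
print(m.sum()); 
for a in np.arange(.045,.125,.01):
    k=m&(h>a)&(h<a+.01); print(round(a+.005,3),k.sum(),q[k,2].min().round(3) if k.any() else '',np.median(q[k,2]).round(3) if k.any() else '',q[k,2].max().round(3) if k.any() else '')
go(np.r_[piv[:2]+d*.085,.083],15.2); print(read_state()['wrist_force'])
E
```

```text
t: 3.5
tool_pos: [0.5632, -0.1908, 0.1032]
ee_rot: [[-0.259, 0.966, 0.002], [0.966, 0.259, -0.001], [-0.002, 0.001, -1.0]]
wrist_force: [-0.6, -1.3, 4.4]
finger_gap: 0.0001
finger_force: 2.0
401
0.05 44 0.015 0.092 0.129
0.06 50 0.019 0.091 0.129
0.07 64 0.023 0.085 0.129
0.08 53 0.029 0.096 0.129
0.09 62 0.032 0.08 0.129
0.1 50 0.039 0.096 0.128
0.11 53 0.043 0.105 0.121
0.12 25 0.047 0.121 0.13
shift cm [ 0.07 -0.88  1.92] rot [-0.01  0.03 -0.2 ] t 3.55
[-0.33470253 -2.04239717  3.32536133]
```

```bash
python3 -m jog '[0,-0.2,0.5,0,0,0,0, 0,-0.5,1.0,0,0,0,0, 0,-0.7,1.5,0,0,0,0, 0,-0.9,2.0,0,0,0,0, 0,-0.9,2.0,0,0,0,0]'
cat > lev.py <<'E'
from h import *
e=cam('side'); s=.0
P=cloud(e).reshape(-1,3); piv=np.array([.636,-.170,.06]); d=np.array([-.965,-.263])
q=P-piv; h=q[:,:2]@d; l=q[:,:2]@np.array([d[1],-d[0]])
m=(h>.045)&(h<.125)&(abs(l)<.014)&(q[:,2]>-.02)&(q[:,2]<.13); m&=e['frame'].reshape(-1,3).max(1)<40
X=[];Z=[]
for a in np.arange(.055,.12,.005):
    k=m&(h>a)&(h<a+.005)
    if k.any(): X.append(a);Z.append(q[k,2].min())
print(np.round(Z,3)); k=np.polyfit(X,Z,1); print('value',.91-np.arctan(k[0]),.91-np.arctan(np.median(np.diff(Z))/.005)); print(read_state()['wrist_force'],read_state()['t'])
E
python3 lev.py
```

```text
t: 4.05
tool_pos: [0.5561, -0.193, 0.0841]
ee_rot: [[-0.259, 0.966, 0.005], [0.966, 0.259, -0.001], [-0.003, 0.004, -1.0]]
wrist_force: [2.7, 3.1, 13.2]
finger_gap: -0.0003
finger_force: 6.6
[0.009 0.013 0.013 0.008 0.012 0.013 0.014 0.013 0.015 0.016 0.019 0.017
 0.019]
value 0.7629138129711339 0.6126830452105086
[ 3.15186097  2.4341625  12.72924098] 4.1
```

```bash
python3 -m jog '[0,0,-1,0,0,0,0, 0,0,-2,0,0,0,0, 0,0,-4,0,0,0,0, 0,0,-7,0,0,0,0, 0,0,-10,0,0,0,0, 0,0,-10,0,0,0,0]'; python3 lev.py
python3 - <<'E'
from h import *
e=cam('side');f=cv2.resize(e['frame'][120:220,190:320],(780,600),interpolation=2)
for v,c in((.44,(255,0,0)),(.66,(0,255,0)),(.88,(0,0,255))):
    el=.91-v; piv=np.array([.636,-.170,.06]);D=np.array([-.965*np.cos(el),-.263*np.cos(el),np.sin(el)])
    a,b=[((proj(e,piv+D*r)-[190,120])*6).astype(int).tolist() for r in(0,.131)]
    f=np.clip(f*1.0,0,255).astype(np.uint8);cv2.line(f,a,b,c,1)
cv2.imwrite('pics/f.png',np.clip(f*1.6,0,255).astype(np.uint8))
E
```

```text
t: 4.7
tool_pos: [0.5555, -0.1934, 0.1865]
ee_rot: [[-0.259, 0.966, 0.006], [0.966, 0.259, -0.004], [-0.005, 0.005, -1.0]]
wrist_force: [0.4, -0.4, -0.9]
finger_gap: 0.0
finger_force: 0.0
[0.016 0.019 0.016 0.019 0.025 0.023 0.026 0.026 0.027 0.03  0.03  0.034
 0.035]
value 0.6057647071615377 0.6126131611956402
[-0.2287223  -0.32487582 -1.57399598] 4.75
```

View pics/f.png

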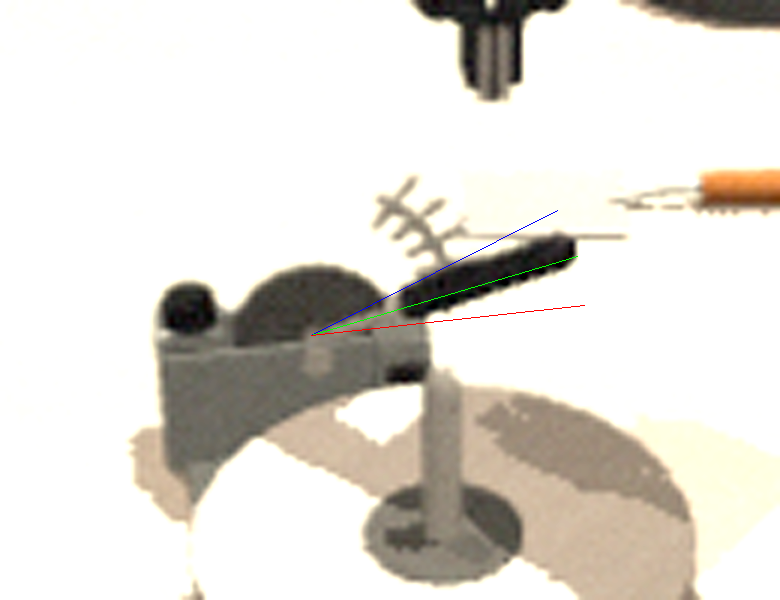

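The lever lies parallel to the green line (0.66), so it rests in notch 3 and nothing is touching it. Now the sleeve.

```bash
python3 -m jog '[0,0,-3.5,0,0,0,8.5, 20,0,-3.5,0,0,0,8.5, 20,0,-3.5,0,0,0,8.5, 20,0,-3.5,0,0,0,8.5, 20,0,-3.5,0,0,0,8.5, 35,0,-3.5,0,0,0,8.5, 35,0,-3.5,0,0,0,8.5, 35,0,-3.5,0,0,0,8.5]'; python3 -c "
from h import *
go([.53,.295,.23],15)"
```

```text
t: 5.6
tool_pos: [0.4623, 0.147, 0.2162]
ee_rot: [[-0.258, 0.966, -0.003], [0.966, 0.258, -0.0], [0.001, -0.003, -1.0]]
wrist_force: [0.8, -0.0, 0.1]
finger_gap: 0.0848
finger_force: 0.0
shift cm [12.55 10.36 -1.4 ] rot [-0.16 -0.03 -0.02] t 5.6
```

```bash
python3 -m jog '[12.5,10.4,-1.4,0,0,0,8.5, 12.5,10.4,-1.4,0,0,0,8.5, 12.5,10.4,-1.4,0,0,0,8.5, 12.5,10.4,-1.4,0,0,0,8.5, 12.5,10.4,-1.4,0,0,0,8.5, 12.5,10.4,-1.4,0,0,0,8.5]'
python3 - <<'E'
from h import *
for n in('wrist','side','scene'):
    d=cam(n); P=cloud(d); hsv=cv2.cvtColor(d['frame'],cv2.COLOR_BGR2HSV)
    m=(abs(P[...,2]-.08)<.004)&(np.hypot(P[...,0]-.58,P[...,1]-.323)<.04)
    if m.sum()<20: print(n,m.sum()); continue
    q=P[m]; print(n,m.sum(),cv2.minEnclosingCircle(q[:,:2].astype(np.float32)),np.median(q[:,2]),'sat',np.median(hsv[m][:,1]))
go([.58,.323,.15],15)
E
```

```text
t: 6.2
tool_pos: [0.5313, 0.2924, 0.2301]
ee_rot: [[-0.259, 0.966, -0.003], [0.966, 0.259, -0.001], [-0.0, -0.003, -1.0]]
wrist_force: [0.2, -1.1, 0.5]
finger_gap: 0.0848
finger_force: 0.0
wrist 1755 ((0.5794280171394348, 0.3232065439224243), 0.024944854900240898) 0.0798080523663299 sat 58.0
side 338 ((0.5790694952011108, 0.3216716945171356), 0.025797592476010323) 0.08039701440195417 sat 56.0
scene 167 ((0.5820404291152954, 0.3237074315547943), 0.025728028267621994) 0.08015270165929245 sat 69.0
shift cm [1.77 5.48 8.12] rot [-0.05  0.01 -0.07] t 6.35
```

```bash
python3 -m jog '[1.8,5.4,4,0,0,0,8.5, 1.8,5.4,8,0,0,0,8.5, 1.8,5.4,8,0,0,0,8.5, 1.8,5.4,10,0,0,0,8.5, 1.8,5.4,13,0,0,0,8.5, 1.8,5.4,16,0,0,0,8.5, 1.8,5.4,19,0,0,0,8.5, 1.8,5.4,19.5,0,0,0,8.5]'; python3 -c "
from h import *
go([.5795,.323,.034],15)"
```

```text
t: 7.15
tool_pos: [0.578, 0.323, 0.0352]
ee_rot: [[-0.258, 0.966, -0.004], [0.966, 0.258, -0.002], [-0.0, -0.005, -1.0]]
wrist_force: [-0.7, -0.2, -0.3]
finger_gap: 0.0849
finger_force: 0.0
shift cm [-0.04  0.14  0.11] rot [-0.26  0.02 -0.04] t 7.15
```

```bash
python3 -m jog '[0,0.1,0,-0.25,0,0,8.5, 0,0.1,0,-0.25,0,0,5, 0,0.1,0,-0.25,0,0,4, 0,0.1,0,-0.25,0,0,4, 0,0.1,0,-0.25,0,0,4, 0,0.1,0,-0.25,0,0,4, 0,0.1,0,-0.25,0,0,4, 0,0.1,0,-0.25,0,0,4]' 50; python3 -m jog '[0,0,-2,0,0,0,4, 0,0,-5,0,0,0,4, 0,0,-9,0,0,0,4, 0,0,-13,0,0,0,4, 0,0,-17,0,0,0,4, 0,0,-17,0,0,0,4]'
python3 - <<'E'
from h import *
s=read_state();print(s['finger_gap'],s['finger_force'],s['wrist_force'])
go([.557,-.031,s['tool_pos'][2]],15.2)
E
```

```text
t: 7.95
tool_pos: [0.5809, 0.3247, 0.0386]
ee_rot: [[-0.259, 0.966, 0.007], [0.966, 0.259, 0.002], [0.0, 0.007, -1.0]]
wrist_force: [-2.4, -0.3, 6.5]
finger_gap: 0.0488
finger_force: 51.2
t: 8.55
tool_pos: [0.5812, 0.325, 0.2133]
ee_rot: [[-0.259, 0.966, 0.015], [0.966, 0.259, 0.005], [0.001, 0.016, -1.0]]
wrist_force: [0.7, 0.7, -3.3]
finger_gap: 0.0493
finger_force: 52.9
0.0492658265922241 52.936480678617954 [ 0.69843692  0.66719426 -3.30678866]
shift cm [-33.76 -11.56  -0.21] rot [ 0.91 -0.04 -0.19] t 8.55
```

```bash
python3 -m jog '[-4,-1.4,-1,0.9,0,0,4, -8.5,-2.9,-1,0.9,0,0,4, -13,-4.4,-1,0.9,0,0,4, -17.5,-6,-1,0.9,0,0,4, -22,-7.5,-1,0.9,0,0,4, -26,-9,-1,0.9,0,0,4, -29,-10,-1,0.9,0,0,4, -31,-10.7,-1,0.9,0,0,4]'
python3 - <<'E'
from h import *
s=read_state();print(s['finger_gap'],s['finger_force'])
go([.557,-.031,.2133],15.2)
E
```

```text
t: 9.35
tool_pos: [0.5557, -0.005, 0.2152]
ee_rot: [[-0.257, 0.966, -0.013], [0.966, 0.257, -0.003], [0.001, -0.013, -1.0]]
wrist_force: [-0.8, -0.1, -2.5]
finger_gap: 0.0491
finger_force: 53.0
0.049087760202918995 53.032192178070545
shift cm [-2.55 -0.54  0.19] rot [-0.74 -0.03 -0.31] t 9.35
```

```bash
python3 -m jog '[-1.2,-0.3,0,0,0,0,4, -2.5,-0.5,0,0,0,0,4, -2.5,-0.5,0,0,0,0,4, -2.5,-0.5,0,0,0,0,4, -2.5,-0.5,0,0,0,0,4]'
cat > m.py <<'E'
from h import *
s=read_state(); R0=s['ee_rot']
for n in('scene','side','wrist'):
    d=cam(n);P=cloud(d).reshape(-1,3); hs=cv2.cvtColor(d['frame'],cv2.COLOR_BGR2HSV).reshape(-1,3)
    sh=P[(P[:,2]>.085)&(P[:,2]<.138)&(np.hypot(P[:,0]-.557,P[:,1]+.031)<.02)]
    C=-d['R'].T@d['t']
    def axis(q,r):  # fit cylinder axis pt with known radius, vertical
        if len(q)<15: return None
        from scipy.optimize import least_squares
        v=C[:2]-q[:,:2].mean(0); v/=np.linalg.norm(v)
        o=least_squares(lambda c:np.hypot(*(q[:,:2]-c).T)-r,q[:,:2].mean(0)-v*r*.8,loss='soft_l1',f_scale=.001); return o.x.round(4)
    b=s['tool_pos'][2]
    sl=P[(P[:,2]>b-.033)&(P[:,2]<b-.012)&(np.hypot(P[:,0]-s['tool_pos'][0],P[:,1]-s['tool_pos'][1])<.035)]
    allq=P[(np.hypot(P[:,0]-s['tool_pos'][0],P[:,1]-s['tool_pos'][1])<.035)&(P[:,2]>.155)]
    print(n,'shaft',len(sh),axis(sh,.0085),'sleeve',len(sl),axis(sl,.025),'bottom',np.percentile(allq[:,2],.5).round(4) if len(allq) else '')
print(s['tool_pos'],R0[:,2],s['t'])
E
python3 m.py
python3 - <<'E'
from h import *
d=cam('scene');e=cam('side')
f=np.hstack([cv2.resize(d['frame'][110:230,190:310],(400,400),interpolation=2),cv2.resize(e['frame'][90:250,180:340],(400,400),interpolation=2)])
cv2.imwrite('pics/g.png',np.clip(f*1.5,0,255).astype(np.uint8))
E
```

```text
t: 9.85
tool_pos: [0.5582, -0.0273, 0.2159]
ee_rot: [[-0.26, 0.966, -0.011], [0.966, 0.26, -0.003], [0.0, -0.011, -1.0]]
wrist_force: [0.3, 0.7, -3.0]
finger_gap: 0.049
finger_force: 53.1
scene shaft 61 [ 0.5565 -0.0293] sleeve 77 [ 0.5584 -0.027 ] bottom 0.1812
side shaft 117 [ 0.5566 -0.033 ] sleeve 141 [ 0.5586 -0.0307] bottom 0.1802
wrist shaft 55 [ 0.5561 -0.031 ] sleeve 689 [ 0.5581 -0.0288] bottom 0.1858
[ 0.55815552 -0.02729366  0.21594665] [-0.01117158 -0.00266322 -0.99993405] 9.85
```

View pics/g.png

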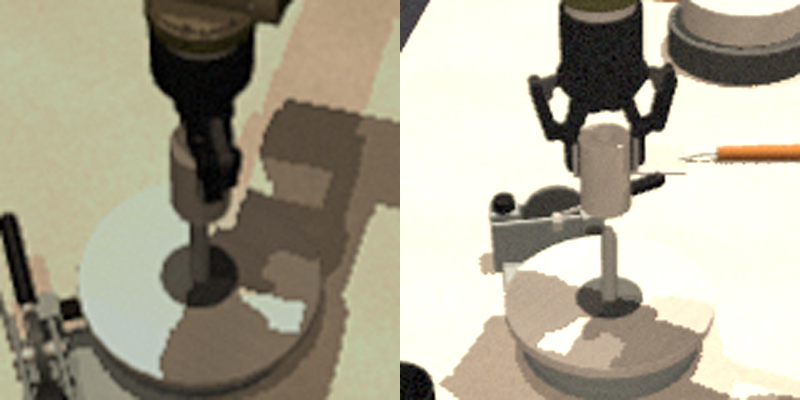

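All three cameras agree that the sleeve needs (-2.0, -2.3) mm to centre on the shaft. The pictures show the sleeve (side crop (605,170)) just above the shaft tip (607,235), with a tilt of about 1°. I'm correcting both and lowering it part way.

```bash
python3 -m jog '[-0.17,-0.3,0,-1,0,0,4, -0.17,-0.3,0,-1,0,0,4, -0.17,-0.3,0.6,-1,0,0,4, -0.17,-0.3,1.2,-1,0,0,4, -0.17,-0.3,1.8,-1,0,0,4, -0.17,-0.3,2.4,-1,0,0,4, -0.17,-0.3,2.4,-1,0,0,4, -0.17,-0.3,2.4,-1,0,0,4]'; python3 m.py
```

```text
t: 10.9
tool_pos: [0.5555, -0.0307, 0.1919]
ee_rot: [[-0.259, 0.966, 0.006], [0.966, 0.259, 0.002], [0.0, 0.006, -1.0]]
wrist_force: [0.2, 0.3, -3.1]
finger_gap: 0.0486
finger_force: 53.0
scene shaft 51 [ 0.5566 -0.0292] sleeve 71 [ 0.5562 -0.0303] bottom 0.1571
side shaft 116 [ 0.5566 -0.0332] sleeve 137 [ 0.5566 -0.0341] bottom 0.1575
wrist shaft 10 None sleeve 682 [ 0.5559 -0.032 ] bottom 0.1621
[ 0.5554839  -0.03072497  0.19194767] [ 0.00564397  0.00159212 -0.99998281] 10.9
```

```bash
python3 -m jog '[0.1,0.02,0,0,0,0,4, 0.1,0.02,0.5,0,0,0,4, 0.1,0.02,1.2,0,0,0,4, 0.1,0.02,2,0,0,0,4, 0.1,0.02,3,0,0,0,4, 0.1,0.02,4,0,0,0,4, 0.1,0.02,5,0,0,0,4, 0.1,0.02,5,0,0,0,4]'; python3 -c "
from h import *
go([.5565,-.031,.0986],15.2)"
```

```text
t: 11.85
tool_pos: [0.555, -0.0295, 0.1403]
ee_rot: [[-0.259, 0.966, 0.003], [0.966, 0.259, 0.002], [0.002, 0.003, -1.0]]
wrist_force: [0.7, -0.7, -3.7]
finger_gap: 0.0486
finger_force: 53.0
shift cm [-0.19  0.09  4.17] rot [ 0.19 -0.09 -0.2 ] t 11.85
```

No side force, so the sleeve runs freely on the shaft. Lowering the rest, slowly.

```bash
python3 -m jog '[0,0,0.7,0,0,0,4, 0,0,1.5,0,0,0,4, 0,0,2.3,0,0,0,4, 0,0,3,0,0,0,4, 0,0,3.5,0,0,0,4, 0,0,3.8,0,0,0,4, 0,0,3.9,0,0,0,4, 0,0,3.9,0,0,0,4]'
python3 - <<'E'
from h import *
for n in('side','scene'):
    d=cam(n);P=cloud(d).reshape(-1,3);q=P[np.hypot(P[:,0]-.557,P[:,1]+.031)<.029]
    v=d['R'].T[:,2]; print(n)
    h,_=np.histogram(q[:,2],np.arange(.05,.16,.005)); print(h)
E
```

```text
t: 12.65
tool_pos: [0.556, -0.0296, 0.1031]
ee_rot: [[-0.259, 0.966, 0.006], [0.966, 0.259, 0.002], [-0.0, 0.006, -1.0]]
wrist_force: [0.4, -0.1, -2.7]
finger_gap: 0.0493
finger_force: 53.1
side
[  0  18  61  17  33  27  28  34  29  20  32  36  33  27  37  32  32  40
  98 114   6]
scene
[ 0 30 34  8 15  9 17 16 10  8  4  7 10  6  7  8  8  5 38 18  2]
```

```bash
python3 -m jog '[0,0,0.15,0,0,0,4, 0,0,0.25,0,0,0,4, 0,0,0.3,0,0,0,4, 0,0,0.35,0,0,0,4, 0,0,0.35,0,0,0,4]'
```

```text
t: 13.25
tool_pos: [0.5559, -0.0295, 0.0995]
ee_rot: [[-0.259, 0.966, 0.006], [0.966, 0.259, 0.002], [0.0, 0.006, -1.0]]
wrist_force: [-0.1, 0.1, -2.6]
finger_gap: 0.049
finger_force: 53.1
```

```bash
python3 -m jog '[0,0,0.1,0,0,0,4, 0,0,0.1,0,0,0,4]'
```

```text
t: 13.45
tool_pos: [0.556, -0.0296, 0.0986]
ee_rot: [[-0.259, 0.966, 0.006], [0.966, 0.259, 0.002], [-0.0, 0.006, -1.0]]
wrist_force: [-0.3, 0.9, -2.4]
finger_gap: 0.0493
finger_force: 53.1
```

```bash
python3 -m jog '[0,0,0.1,0,0,0,4, 0,0,0.1,0,0,0,4]'
```

```text
t: 13.65
tool_pos: [0.556, -0.0295, 0.0985]
ee_rot: [[-0.259, 0.966, 0.007], [0.966, 0.259, 0.001], [-0.001, 0.007, -1.0]]
wrist_force: [-2.5, 0.9, 6.7]
finger_gap: 0.0487
finger_force: 53.9
```

```bash
python3 -m jog '[0,0,0.1,0,0,0,4, 0,0,0.1,0,0,0,4]'
```

```text
t: 13.85
tool_pos: [0.556, -0.0296, 0.0985]
ee_rot: [[-0.259, 0.966, 0.007], [0.966, 0.259, 0.001], [-0.001, 0.007, -1.0]]
wrist_force: [-4.8, 1.5, 14.4]
finger_gap: 0.0492
finger_force: 54.6
```

The sleeve is standing on the plate, since the force now pushes up. Letting go.

```bash
python3 -m jog '[0,0,-0.1,0,0,0,4.9, 0,0,-0.1,0,0,0,5.3, 0,0,-0.1,0,0,0,6, 0,0,-0.1,0,0,0,7.5, 0,0,-0.1,0,0,0,8, 0,0,-0.1,0,0,0,8, 0,0,-0.1,0,0,0,8, 0,0,-0.1,0,0,0,8]'; python3 -m jog '[0,0,-1,0,0,0,8, 0,0,-3,0,0,0,8, 0,0,-6,0,0,0,8, 0,0,-9,0,0,0,8, 0,0,-12,0,0,0,8, 0,0,-14,0,0,0,8, 0,0,-14,0,0,0,8]'; python3 lev.py
python3 - <<'E'
from h import *
for n in('wrist','side','scene'):
    d=cam(n); P=cloud(d)
    m=(abs(P[...,2]-.14)<.005)&(np.hypot(P[...,0]-.557,P[...,1]+.031)<.032)
    q=P[m]; print(n,len(q),cv2.minEnclosingCircle(q[:,:2].astype(np.float32)) if len(q) else '',np.median(q[:,2]))
go([.691,-.154,.15],15.2)
E
```

```text
t: 14.65
tool_pos: [0.5559, -0.0295, 0.0975]
ee_rot: [[-0.259, 0.966, 0.006], [0.966, 0.259, 0.002], [0.0, 0.006, -1.0]]
wrist_force: [-0.6, -0.2, 0.3]
finger_gap: 0.0799
finger_force: 0.0
t: 15.35
tool_pos: [0.556, -0.0299, 0.2411]
ee_rot: [[-0.259, 0.966, 0.012], [0.966, 0.259, -0.0], [-0.003, 0.012, -1.0]]
wrist_force: [0.8, -0.4, 0.2]
finger_gap: 0.08
finger_force: 0.0
[0.016 0.018 0.019 0.02  0.024 0.024 0.026 0.025 0.027 0.032 0.03  0.032
 0.032]
value 0.6404608821416733 0.6254421952111617
[-0.49306896 -0.15229166 -0.95383667] 15.4
wrist 2587 ((0.5562695860862732, -0.03042384423315525), 0.024983052164316177) 0.1397137086646323
side 192 ((0.5559541583061218, -0.03338760510087013), 0.02761632762849331) 0.1407069940459379
scene 196 ((0.5582565665245056, -0.028032373636960983), 0.02558279037475586) 0.13982906049648652
shift cm [-15.55   9.92   8.67] rot [ 0.24 -0.06 -0.2 ] t 15.55
```

Sleeve in place (top at 0.140, centred), lever still in notch 3. Next, the button.

```bash
python3 -m jog '[-5,3.2,0,0.2,0,0,0, -10,6.4,0,0.2,0,0,0, -15.5,9.9,0,0.2,0,0,0, -15.5,9.9,3,0.2,0,0,0, -15.5,9.9,7,0.2,0,0,0, -15.5,9.9,11,0.2,0,0,0, -15.5,9.9,13,0.2,0,0,0, -15.5,9.9,13,0.2,0,0,0]' 60; python3 -c "
from h import *
go([.691,-.154,.092],15.2)"
```

```text
t: 16.35
tool_pos: [0.6898, -0.153, 0.1032]
ee_rot: [[-0.259, 0.966, -0.006], [0.966, 0.259, 0.004], [0.005, -0.005, -1.0]]
wrist_force: [-0.6, -0.7, 0.0]
finger_gap: 0.0001
finger_force: 0.0
shift cm [-0.13  0.1   1.12] rot [-0.26 -0.31 -0.21] t 16.35
```

```bash
python3 -m jog '[-0.1,0.1,0.7,0,0,0,0, -0.1,0.1,1,0,0,0,0, -0.1,0.1,1.2,0,0,0,0, -0.1,0.1,1.4,0,0,0,0, -0.1,0.1,1.6,0,0,0,0, -0.1,0.1,1.6,0,0,0,0]'
```

```text
t: 16.95
tool_pos: [0.6928, -0.1543, 0.0921]
ee_rot: [[-0.259, 0.966, 0.002], [0.966, 0.259, 0.001], [0.0, 0.003, -1.0]]
wrist_force: [-0.1, 0.7, 0.5]
finger_gap: -0.0002
finger_force: 0.0
```

```bash
python3 -m jog '[0,0,0.2,0,0,0,0, 0,0,0.4,0,0,0,0, 0,0,0.5,0,0,0,0, 0,0,0.6,0,0,0,0, 0,0,0.7,0,0,0,0, 0,0,0.7,0,0,0,0, 0,0,0.7,0,0,0,0, 0,0,0.7,0,0,0,0]'; python3 -m jog '[0,0,0,0,0,0,0, 0,0,0,0,0,0,0, 0,0,0,0,0,0,0, 0,0,0,0,0,0,0, 0,0,0,0,0,0,0, 0,0,0,0,0,0,0]'; python3 lev.py
```

```text
t: 17.75
tool_pos: [0.6931, -0.1544, 0.0854]
ee_rot: [[-0.259, 0.966, 0.003], [0.966, 0.259, 0.0], [-0.0, 0.003, -1.0]]
wrist_force: [0.5, -0.3, 3.5]
finger_gap: 0.0001
finger_force: 2.0
t: 18.35
tool_pos: [0.6931, -0.1544, 0.0853]
ee_rot: [[-0.259, 0.966, 0.003], [0.966, 0.259, 0.001], [-0.0, 0.003, -1.0]]
wrist_force: [1.8, 0.1, 4.8]
finger_gap: 0.0002
finger_force: 2.1
[0.067 0.072 0.081 0.087 0.098 0.096]
value -0.010810456543539959 0.026980238962611924
[ 2.0332273  -0.44139818  5.04697391] 18.4
```

The lever is back up (about 0). Retreating straight up and checking.

```bash
python3 -m jog '[0,0,-1,0,0,0,0, 0,0,-4,0,0,0,0, 0,0,-8,0,0,0,0, 0,0,-12,0,0,0,0, 0,0,-15,0,0,0,0, 0,0,-15,0,0,0,0, 0,0,-15,0,0,0,0, 0,0,-15,0,0,0,0]'; python3 lev.py
python3 - <<'E'
from h import *
d=cam('scene');e=cam('side')
f=np.hstack([cv2.resize(d['frame'][110:270,160:410],(400,256),interpolation=2),cv2.resize(e['frame'][90:250,180:340],(400,256),interpolation=2)])
cv2.imwrite('pics/h.png',np.clip(f*1.5,0,255).astype(np.uint8))
P=cloud(e);m=(np.hypot(P[...,0]-.691,P[...,1]+.154)<.01);print('btn',np.median(P[m][:,2]))
E
```

```text
t: 19.2
tool_pos: [0.6918, -0.1542, 0.2334]
ee_rot: [[-0.259, 0.966, -0.001], [0.966, 0.259, 0.002], [0.002, -0.001, -1.0]]
wrist_force: [-0.4, 0.5, 0.4]
finger_gap: 0.0002
finger_force: 0.0
[0.069 0.071 0.08  0.085 0.096 0.101]
value -0.03548867159954061 0.1242891119436591
[-0.1182098  -0.54196551 -0.44889217] 19.25
btn 0.27660593890991286
```

View pics/h.png

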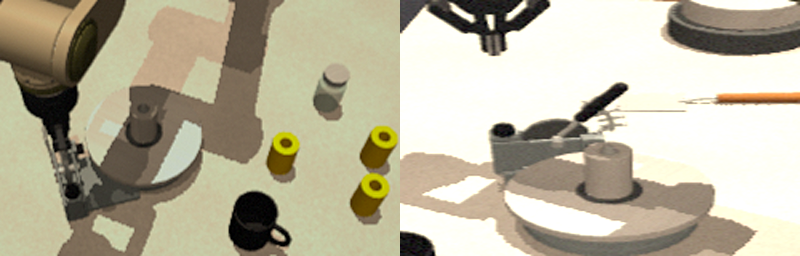

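The sleeve stands on the plate (side crop (608,170)), the lever is fully up (600,105), the button is free (503,130), and the jar and mug have not moved. Handing in.

```bash
python3 -c "
from bench import *
print(job_done())"
```

```text
the job is handed in; nothing more can be done
None
```

I handed the job in at about 19 s; the hand-in gave no verdict, but my last check showed the sleeve standing on the plate around the shaft, the lever fully back up after the release press, and nothing else disturbed.

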